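# Pin a printed test link into the pull tester

## Task

Swing the grey printed link that hangs off the pull tester's force gauge into the open steel fork opposite, then take the loading pin with the blue grip from the rack and push it straight down through the fork and the link's free eye until its collar sits flat on the fork. Let go of the pin and leave everything else on the bench where it is.

Things in the scene. Friction and masses are not known exactly. Their poses are not given: they have to be found in the camera images.
- tester: Horizontal pull tester, 130 x 600 mm bench machine, fixed. Origin: centre of its underside; x away from the robot, y along it to the robot's left, z up. Force gauge (white and blue box with display) on the +y side, tailstock and handwheel on the -y side (wheel and knob reach 62 mm past the base). A steel fork on each, facing one another. Nothing on it is over 120 mm high; guide rods 56 mm high.
- fork_mouth (a point): Centre of the hole's upper rim on the open fork (tailstock side, the robot's right). Bright steel fork: two level tongues, 30 x 32 mm, 10 mm thick, one above the other with a 12 mm slot between, open to both sides and toward the link; a 12 mm hole runs upright through both. Its top face, where this point lies, is 111 mm above the bench.
- link_pivot (a point): The upright axis the link turns about, at its mid-thickness, 95 mm above the bench: a pin already fitted in the gauge's fork. 120 mm along the tester from the open fork's hole. The pin's low dark head ends 21 mm above this point.
- link_neck (a point): Middle of the link, half-way between its eyes, at mid-thickness. Grey printed bar with a round eye at each end, 120 mm between eye centres; the neck is 14 mm wide and 8 mm thick, level, 95 mm above the bench, with 35 mm of free room below it. The link's length is this point's y axis, from the free eye to the pivot.
- link_eye (a point): Centre of the link's free eye, at mid-thickness: 25 mm across with an upright 13 mm hole. With the link in line it lies in the open fork's slot, 16 mm below fork_mouth.
- link (a joint): Angle of the link about its pivot, rad. 0 = in line with the tester, its eye exactly under the open fork's hole; positive = free eye swung out on the side away from the robot (0.4 to 0.75 at the start). It turns easily with a light drag (about 0.3 N at the eye) and stays where it is left; it can also be swung past 0, there is no stop at 0.
- pin_blue_grip (a point): Middle of the grip of the pin to use, standing upright in the rack. Blue ribbed round grip, 20 mm across, 44 mm tall; under it a steel collar 24 mm across, 5 mm thick; then a shank 9 mm across, 45 mm long, its last 8 mm tapering to 3 mm. The collar's underside is 27 mm and the tip 72 mm below this point. About 60 g. In the rack this point is 79 mm above the bench.
- pin_blue_collar (a point): Centre of the underside of the blue pin's collar, where the shank begins; when the pin is home it coincides with fork_mouth.
- pin_red_grip (a point): Middle of the grip of another pin, same shape with a red grip and a thinner 6 mm shank; stays in the rack.
- pin_black_grip (a point): Middle of the grip of a third pin, same shape with a black grip and a thick 13 mm shank; stays in the rack.
- rack: Dark pin rack, 60 x 176 mm and 52 mm tall, fixed, in front of the robot on the left or on the right. Three pins stand in a row along its own y axis, 54 mm apart, in any order. Origin: centre of its underside; z up.
- spare_link_a_mid (a point): Middle of a spare grey printed link lying in the shallow steel tray (tray 120 x 170 mm, 22 mm deep); bystander.
- spare_link_b_mid (a point): Middle of the other spare link in the tray; bystander.
- tube_mid (a point): Middle of a grey printed tube, 30 mm across and 45 mm tall, standing in the tray; bystander.
- caliper_mid (a point): Middle of a digital caliper lying on the bench, 215 mm long; bystander.
- cutters_mid (a point): Middle of red-handled flush cutters lying on the bench, 140 mm long; bystander.

How it is judged:
By the outcome, as a careful person would: the job done as asked, in the order asked, and still so for the second after the job is handed in, with the robot touching nothing.
It also fails if it takes over 58 s, if anything falls off the work surface, if the arm or the gripper's body presses on something with over 40 N, if the wrist force passes 120 N, or if a joint passes its speed limit or range.

## Robot

A 6-joint arm with a two-finger parallel gripper is mounted at the origin on the work surface. World frame = base frame: x ahead of the robot, y to its left, z up, the work surface at z = 0. Lengths are in m, angles in rad, forces in N, time in s.
With the tool pointing down it reaches from about 0.275 to 0.875 m from the base axis. Payload 12.5 kg.
Tool frame: the origin (TCP) lies at the very end of the fingers, on their centre line; the grasp point (between the pads) lies 19 mm behind it; z points along the fingers, y is the line along which they close (so a half turn about z gives the same grasp; the last joint's range is limited). The gripper opens to 85 mm and grips with 20 to 120 N. Pads are 22 mm wide; open, the fingers measure 114 mm over their backs; the gripper's body (76 mm by 85 mm) begins 54 mm behind the grasp point. The pads swing forward as they close: fully open they stand 13 mm farther back than shut.
Start: joints at [1.183, 0.351, 1.652, -0, 1.139, -0.085], TCP at [0.164, 0.525, 0.231] pointing down, gripper open.
Joint ranges: [-2.75, 2.75], [-0.79, 2.1], [0.01, 2.65], [-1.57, 4.71], [0.07, 3.14], [-2.87, 2.87]. Speed limits (rad/s): [2.22, 2.22, 2.79, 3.14, 3.14, 3.14].

## Interface

Orientations are given as a unit quaternion [w, x, y, z].
In Python, from workcell import state, snapshot, sign_off gives the robot as it stands.
- The arm moves only by the tool play_rows, never from a script. Its argument "commands" is a list of rows, each an object of numbers: "x", "y", "z": the shift along the tool's x, y, z in cm; "rx", "ry", "rz": the turn, a rotation vector about the tool's x, y, z in rad. A call has 1 to 20 rows; each row is the pose to reach, as a shift and turn from the pose commanded when the call began, along the tool's axes at that moment; what a row does not reach only later rows make up. A row lasts 1/10 s, in which the tool goes at most 50 mm and 8.59 degrees, less where a joint would pass 70% of its speed; a pose out of reach is approached as far as the arm can. A call with a gripper value outside its range is refused whole. "jaw" is the closure, from -1 (fully open) to 1 (shut), so that 0 is half open, set as the call begins (left out, the last holds). The fingers move at their own pace and stop on an object; "squeeze" is the grip in N (left out, the last holds). Time passes only in rows, so rows that repeat a pose let the fingers close. It gives the time, the measured TCP pose, the force, the opening and the grip force at its end, in the units of the state.
- state(): the state, without advancing time (a new reading comes with each control period).
- snapshot(name): name is "side" or "top" or "wrist"; returns a dict with "color" (384x512x3 uint8, blue, green, red), "vfov" (degrees; the focal length in pixels is half the picture's height over the tangent of half this angle, whatever the lens; pixels are square), "cx", "cy" (the principal point, pixels), "rvec" (rotation vector, rad) and "tvec" (3), from world to camera coordinates, as OpenCV has them; the wrist camera has in their place "hand_eye" (4x4, takes a point from camera to tool coordinates, whose origin is the TCP and whose axes are the flange's). Camera axes: x right, y down, z forward; pixel columns grow to the right and rows downward; lengths in m; the calibration is good to about 2 mm. A picture is of the moment at which its call begins: read the wrist's pose just before it. There is no depth.
- sign_off(): hands the job in; it is judged then, once.
The state is a dict: "clock": time; "joint_positions": joint angles; "joint_vel": joint speeds; "joint_efforts": joint torques, N m; "ee_pos": TCP position; "ee_rot": TCP orientation; "contact_force": force on the tool from outside, world axes, zero at the start; "moment": the same for the moment, N m; "grip_width": finger opening in m; "grasp_force": force on a finger pad.
Only numpy, scipy, OpenCV 4.12 (cv2) and the standard library are available. Lean on these libraries where they do the work, as an engineer would, in place of code of your own. Each camera call takes 0.05 s, during which the arm holds its last target. There are 200 camera calls.

## Working session

There is one attempt and no reset: what is moved stays moved. The work goes in short steps, Python scripts to look and compute and a tool call to move; the robot and the scene stay as the last step left them, time stands still between calls to the robot, and variables do not carry over. Pictures are saved under pics/ and viewed, at most 10 in all, crops included, and the job is handed in when it is done.

Besides the shell and the picture viewer there is one more tool, called after "Emit:" as name([rows], argument=value, ...), one row to a line, values as JSON. play_rows: Moves the arm, as the interface text tells. Its arguments: {"type":"object","properties":{"commands":{"type":"array","items":{"type":"object","properties":{"x":{"type":"number"},"y":{"type":"number"},"z":{"type":"number"},"rx":{"type":"number"},"ry":{"type":"number"},"rz":{"type":"number"}}}},"jaw":{"type":"number"},"squeeze":{"type":"number"}},"required":["commands"]}

```bash
mkdir -p pics; ls; cat > h.py <<'E'
import numpy as np, cv2
from workcell import state, snapshot, sign_off
from scipy.spatial.transform import Rotation as R
def cam(s, st=None):
    f=s["color"].shape[0]/2/np.tan(np.radians(s["vfov"])/2)
    if "hand_eye" in s:
        q=st["ee_rot"]; T=np.eye(4); T[:3,:3]=R.from_quat([q[1],q[2],q[3],q[0]]).as_matrix(); T[:3,3]=st["ee_pos"]
        T=T@np.array(s["hand_eye"])
    else:
        T=np.eye(4); r=cv2.Rodrigues(np.array(s["rvec"],float))[0]; T[:3,:3]=r.T; T[:3,3]=-r.T@np.array(s["tvec"]).ravel()
    return f,s["cx"],s["cy"],T
def atz(c,u,v,z):
    f,cx,cy,T=c; d=T[:3,:3]@np.array([(u-cx)/f,(v-cy)/f,1]); return T[:3,3]+d*(z-T[2,3])/d[2]
def proj(c,p):
    f,cx,cy,T=c; q=T[:3,:3].T@(np.array(p)-T[:3,3]); return cx+f*q[0]/q[2],cy+f*q[1]/q[2]
def snap(name,file):
    import pickle
    st=state(); s=snapshot(name); c=cam(s,st); pickle.dump((c,s["color"]),open(file+".pkl","wb")); cv2.imwrite("pics/"+file+".png",s["color"]); return c,s["color"]
def load(file):
    import pickle; return pickle.load(open(file+".pkl","rb"))
E
python3 - <<'E'
from h import *
print(state())
for n in("top","side"):
    c,im=snap(n,n+"0"); print(n,c)
a=load("top0")[1]
cv2.imwrite("pics/top0b.png",cv2.resize(a,(800,600),interpolation=cv2.INTER_CUBIC))
E
```

```text
pics
{'clock': 0.0, 'joint_positions': array([ 1.18340329e+00,  3.51214052e-01,  1.65241556e+00,  9.63364360e-07,
        1.13910315e+00, -8.46128289e-02]), 'joint_vel': array([-9.78324382e-05, -5.88340837e-04, -5.67303901e-04,  1.16171889e-03,
        2.68850725e-04, -9.85719963e-04]), 'joint_efforts': array([-1.19718799e-03, -5.06096685e+01, -2.91413891e+01, -1.65186316e-04,
        4.32188695e-03,  1.08194268e-05]), 'ee_pos': array([0.16385451, 0.5246831 , 0.23077381]), 'ee_rot': array([-1.33714805e-04,  1.50812656e-01,  9.88562197e-01, -5.54152239e-04]), 'contact_force': array([0.00103206, 0.04954653, 0.23368547]), 'moment': array([-0.01037346, -0.0398146 ,  0.01629471]), 'grasp_force': 0.0, 'grip_width': 0.0856518461533846}
top (np.float64(436.6800855128528), 261.10576645622046, 191.30676451695456, array([[ 2.44861209e-02, -9.95915734e-01,  8.69038629e-02,
         3.86140639e-01],
       [-9.99699880e-01, -2.43272029e-02,  2.88742088e-03,
         1.99797221e-03],
       [-7.61499980e-04, -8.69484830e-02, -9.96212518e-01,
         1.65411548e+00],
       [ 0.00000000e+00,  0.00000000e+00,  0.00000000e+00,
         1.00000000e+00]]))
side (np.float64(360.5027446825519), 255.78636380633668, 198.5047766597322, array([[-0.96706532, -0.15998768,  0.19796114,  0.26001367],
       [-0.25369959,  0.66859592, -0.69901074,  0.8520701 ],
       [-0.02052291, -0.7262117 , -0.68716474,  0.9234625 ],
       [ 0.        ,  0.        ,  0.        ,  1.        ]]))
```

View pics/top0b.png

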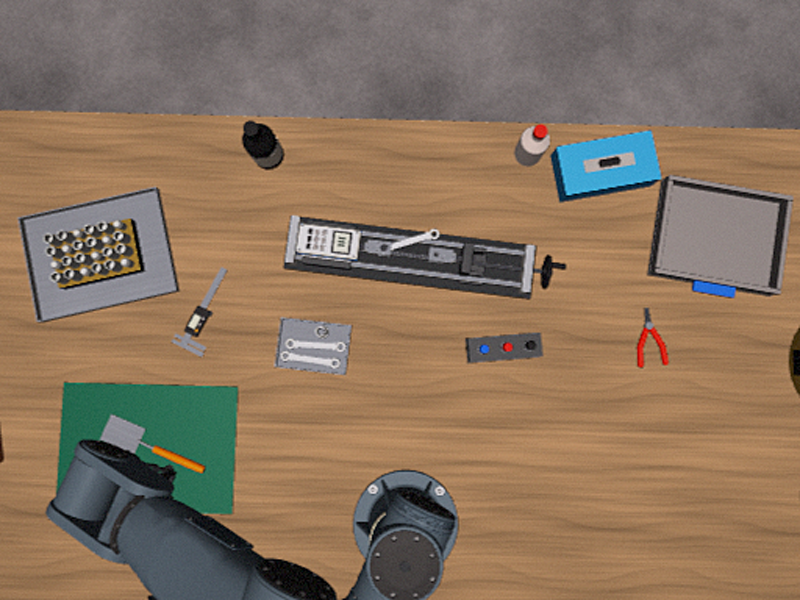

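The top view shows the tester at about (290–535, 215–298), the link with its free eye at (435, 234), the open fork near (440, 255), and the blue pin at (484, 349). I'll enlarge this area.

```bash
python3 - <<'E'
from h import *
c,a=load("top0")
b=a[130:240,180:360]; cv2.imwrite("pics/top0c.png",cv2.resize(b,(792,484),interpolation=cv2.INTER_CUBIC))
E
```

```text
(no output)
```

View pics/top0c.png

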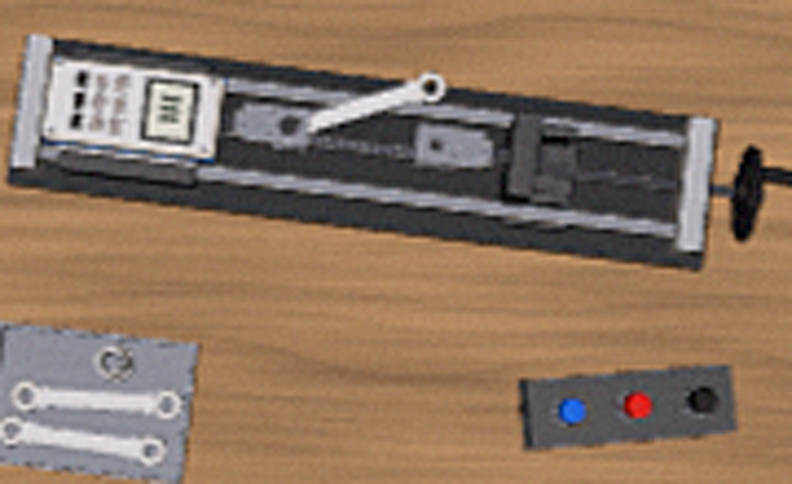

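Enlarged crop (pixels in the crop): pivot (290,126), free eye (432,87), open-fork hole (437,147), blue pin top (572,411), red (638,405), black (703,400).

```bash
python3 - <<'E'
from h import *
c,a=load("top0")
g=lambda u,v,z: atz(c,(u+.5)/4.4-.5+180,(v+.5)/4.4-.5+130,z)
P={k:g(*x) for k,x in dict(pivot=(290,126,.116),eye=(432,87,.099),fork=(437,147,.111),blue=(572,411,.101),red=(638,405,.101),black=(703,400,.101)).items()}
for k,p in P.items(): print(k,p.round(4))
d=lambda a,b:(P[a]-P[b])[:2]
for a,b in(("fork","pivot"),("eye","pivot"),("black","blue")):
    v=d(a,b);print(a,b,np.linalg.norm(v),np.arctan2(v[0],-v[1]))
s=snapshot("wrist");print(s["hand_eye"],s["vfov"])
E
```

```text
pivot [0.637  0.0648 0.116 ]
eye [ 0.6749 -0.0499  0.099 ]
fork [ 0.6236 -0.0546  0.111 ]
blue [ 0.4129 -0.1683  0.101 ]
red [ 0.4191 -0.2214  0.101 ]
black [ 0.4244 -0.2738  0.101 ]
fork pivot 0.12017467172438202 -0.11239300709615256
eye pivot 0.1208152582606371 0.31893316433200164
black blue 0.10610829115550098 0.10798001879465852
[[ 4.40515438e-04 -9.51227220e-01 -3.08490812e-01  7.87950603e-02]
 [ 9.99999857e-01  5.12163313e-04 -1.51279416e-04 -5.70396049e-04]
 [ 3.01898775e-04 -3.08490701e-01  9.51227310e-01 -1.43111735e-01]
 [ 0.00000000e+00  0.00000000e+00  0.00000000e+00  1.00000000e+00]] 58.67872283544383
```

```bash
cat >> h.py <<'E'
def delta(p,head,st=None):
    "tool-frame shift (cm) and turn to TCP p, pointing down, tool x at heading (deg)"
    st=st or state(); q=st["ee_rot"]; A=R.from_quat([q[1],q[2],q[3],q[0]])
    h=np.radians(head); B=R.from_matrix(np.array([[np.cos(h),np.sin(h),0],[np.sin(h),-np.cos(h),0],[0,0,-1]]))
    d=A.inv().apply(np.array(p)-st["ee_pos"])*100
    print("xyz",d.round(2),"r",(A.inv()*B).as_rotvec().round(4))
E
python3 -c "
from h import *
delta([.656,.0075,.23],108.3)"
```

```text
xyz [-62.4  -34.7    0.12] r [-8.000e-04  4.000e-04  9.486e-01]
```

Emit:
play_rows([
  {"x": -62.4, "y": -34.7, "z": 0.1, "rz": 0.949},
  {"x": -62.4, "y": -34.7, "z": 0.1, "rz": 0.949},
  {"x": -62.4, "y": -34.7, "z": 0.1, "rz": 0.949},
  {"x": -62.4, "y": -34.7, "z": 0.1, "rz": 0.949},
  {"x": -62.4, "y": -34.7, "z": 0.1, "rz": 0.949},
  {"x": -62.4, "y": -34.7, "z": 0.1, "rz": 0.949},
  {"x": -62.4, "y": -34.7, "z": 0.1, "rz": 0.949},
  {"x": -62.4, "y": -34.7, "z": 0.1, "rz": 0.949},
  {"x": -62.4, "y": -34.7, "z": 0.1, "rz": 0.949},
  {"x": -62.4, "y": -34.7, "z": 0.1, "rz": 0.949},
  {"x": -62.4, "y": -34.7, "z": 0.1, "rz": 0.949},
  {"x": -62.4, "y": -34.7, "z": 0.1, "rz": 0.949},
  {"x": -62.4, "y": -34.7, "z": 0.1, "rz": 0.949},
  {"x": -62.4, "y": -34.7, "z": 0.1, "rz": 0.949},
  {"x": -62.4, "y": -34.7, "z": 0.1, "rz": 0.949},
  {"x": -62.4, "y": -34.7, "z": 0.1, "rz": 0.949},
  {"x": -62.4, "y": -34.7, "z": 0.1, "rz": 0.949},
  {"x": -62.4, "y": -34.7, "z": 0.1, "rz": 0.949},
  {"x": -62.4, "y": -34.7, "z": 0.1, "rz": 0.949},
  {"x": -62.4, "y": -34.7, "z": 0.1, "rz": 0.949},
])

```text
schema error: expected keys x, y, z, rx, ry, rz
```

```bash
python3 - <<'E'
from h import *
c,a=snap("wrist","w1"); print(state()["ee_pos"])
delta([.656,.0075,.23],108.3)
cv2.imwrite("pics/w1b.png",cv2.resize(a,(800,600),interpolation=cv2.INTER_CUBIC))
E
```

```text
[0.16393073 0.52478963 0.23096831]
xyz [-62.39 -34.7    0.12] r [-7.000e-04  3.000e-04  9.486e-01]
```

View pics/w1b.png

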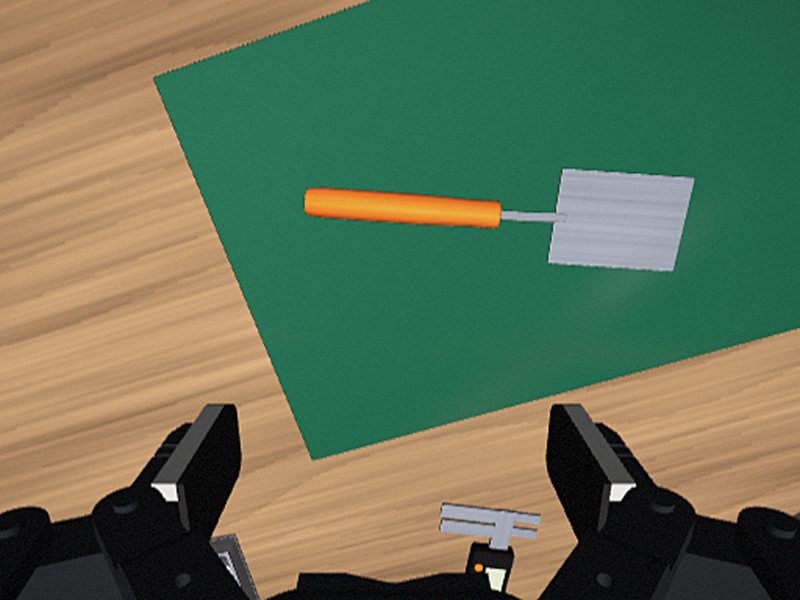

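The move was refused because every row needs all six keys. This picture only shows the green mat and confirms that the fingertips sit at about rows 400–490, so the fork should be visible between them.

Emit:
play_rows([
  {"x": -62.4, "y": -34.7, "z": 0.1, "rx": 0, "ry": 0, "rz": 0.949},
  {"x": -62.4, "y": -34.7, "z": 0.1, "rx": 0, "ry": 0, "rz": 0.949},
  {"x": -62.4, "y": -34.7, "z": 0.1, "rx": 0, "ry": 0, "rz": 0.949},
  {"x": -62.4, "y": -34.7, "z": 0.1, "rx": 0, "ry": 0, "rz": 0.949},
  {"x": -62.4, "y": -34.7, "z": 0.1, "rx": 0, "ry": 0, "rz": 0.949},
  {"x": -62.4, "y": -34.7, "z": 0.1, "rx": 0, "ry": 0, "rz": 0.949},
  {"x": -62.4, "y": -34.7, "z": 0.1, "rx": 0, "ry": 0, "rz": 0.949},
  {"x": -62.4, "y": -34.7, "z": 0.1, "rx": 0, "ry": 0, "rz": 0.949},
  {"x": -62.4, "y": -34.7, "z": 0.1, "rx": 0, "ry": 0, "rz": 0.949},
  {"x": -62.4, "y": -34.7, "z": 0.1, "rx": 0, "ry": 0, "rz": 0.949},
  {"x": -62.4, "y": -34.7, "z": 0.1, "rx": 0, "ry": 0, "rz": 0.949},
  {"x": -62.4, "y": -34.7, "z": 0.1, "rx": 0, "ry": 0, "rz": 0.949},
  {"x": -62.4, "y": -34.7, "z": 0.1, "rx": 0, "ry": 0, "rz": 0.949},
  {"x": -62.4, "y": -34.7, "z": 0.1, "rx": 0, "ry": 0, "rz": 0.949},
  {"x": -62.4, "y": -34.7, "z": 0.1, "rx": 0, "ry": 0, "rz": 0.949},
  {"x": -62.4, "y": -34.7, "z": 0.1, "rx": 0, "ry": 0, "rz": 0.949},
  {"x": -62.4, "y": -34.7, "z": 0.1, "rx": 0, "ry": 0, "rz": 0.949},
  {"x": -62.4, "y": -34.7, "z": 0.1, "rx": 0, "ry": 0, "rz": 0.949},
  {"x": -62.4, "y": -34.7, "z": 0.1, "rx": 0, "ry": 0, "rz": 0.949},
  {"x": -62.4, "y": -34.7, "z": 0.1, "rx": 0, "ry": 0, "rz": 0.949},
])

```text
clock: 2.2
ee_pos: [0.6558, 0.0085, 0.2307]
ee_rot: [0.0, 0.585, 0.811, 0.0]
contact_force: [-0.2, 0.6, -1.3]
grip_width: 0.085
grasp_force: 0.0
```

```bash
python3 - <<'E'
from h import *
c,a=snap("wrist","w2"); print(state()["ee_pos"],state()["clock"])
delta([.656,.0075,.076],108.3)
cv2.imwrite("pics/w2b.png",cv2.resize(a,(800,600),interpolation=cv2.INTER_CUBIC))
E
```

```text
[0.65586726 0.00830361 0.23057047] 2.25
xyz [-0.08 -0.02 15.46] r [0.0002 0.0001 0.0004]
```

View pics/w2b.png

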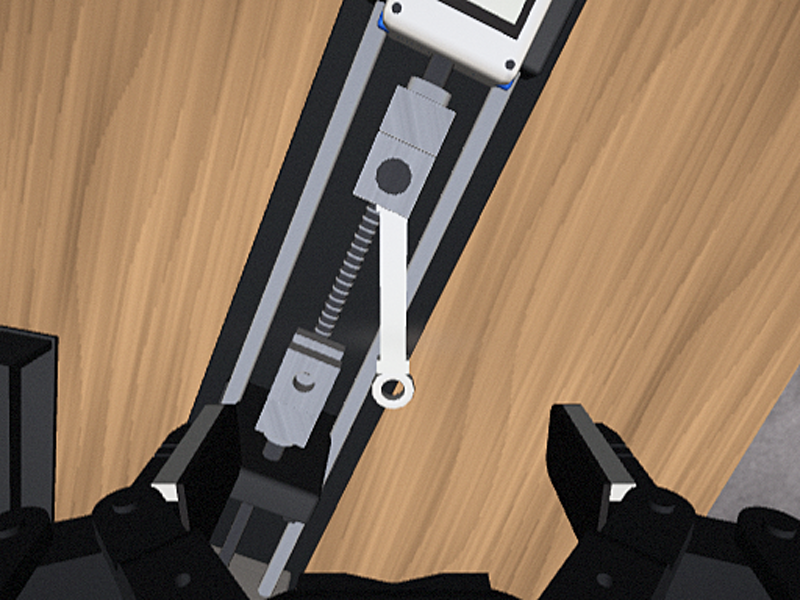

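The wrist view shows the pivot head at (394,176), the free eye at (393,389), the open-fork hole at (303,379), and the fork's near edge from (299,332) to (344,345).

```bash
python3 - <<'E'
from h import *
c,a=load("w2")
cv2.imwrite("pics/w2c.png",cv2.resize(a[190:300,150:290],(700,550),interpolation=cv2.INTER_CUBIC))
k=.64
g=lambda u,v,z: atz(c,(u+.5)*k-.5,(v+.5)*k-.5,z)
P={n:g(*x) for n,x in dict(pivot=(394,176,.116),eye=(393,389,.099),fork=(303,379,.111),fa=(299,332,.111),fb=(344,345,.111),neckside=(394,300,.099)).items()}
st=state();q=st["ee_rot"];A=R.from_quat([q[1],q[2],q[3],q[0]])
for n,p in P.items(): print(n,p.round(4),(A.inv().apply(p-st["ee_pos"])*100).round(2))
for a,b in(("fork","pivot"),("eye","pivot")):
    v=(P[a]-P[b])[:2];print(a,b,np.linalg.norm(v),np.arctan2(v[0],-v[1]))
E
```

```text
pivot [0.6376 0.0642 0.116 ] [ 5.88  0.02 11.46]
eye [ 0.6749 -0.0497  0.099 ] [-6.1  -0.02 13.16]
fork [ 0.6248 -0.0535  0.111 ] [-4.89 -4.9  11.96]
fa [ 0.6156 -0.0279  0.111 ] [-2.17 -4.97 11.96]
fb [ 0.6402 -0.0275  0.111 ] [-2.91 -2.62 11.96]
neckside [0.6587 0.001  0.099 ] [-0.78  0.03 13.16]
fork pivot 0.11839847146421659 -0.10865601177576138
eye pivot 0.11978012637216351 0.31645020432516036
```

View pics/w2c.png

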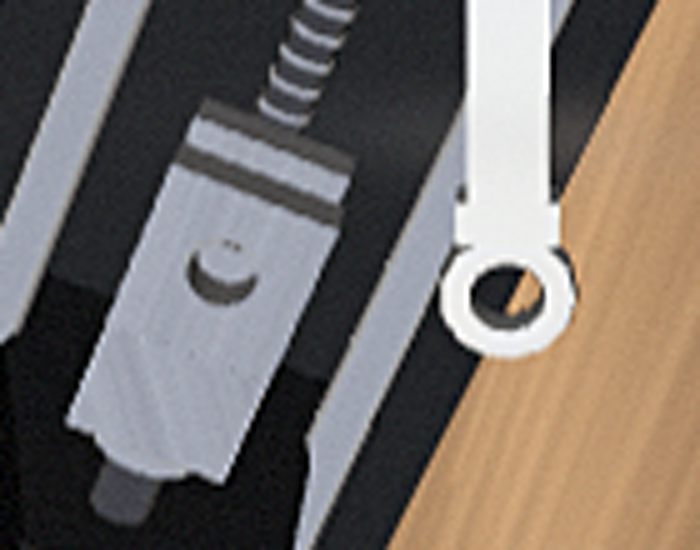

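The fork hole's rim centre in this crop is about (223,272), with the link eye at (507,297). Both agree with the top view within 1–2 mm. I'll lower onto the neck with the jaws half open.

Emit:
play_rows([
  {"x": 0.2, "y": 0, "z": 3, "rx": 0, "ry": 0, "rz": 0},
  {"x": 0.2, "y": 0, "z": 6, "rx": 0, "ry": 0, "rz": 0},
  {"x": 0.2, "y": 0, "z": 9, "rx": 0, "ry": 0, "rz": 0},
  {"x": 0.2, "y": 0, "z": 11, "rx": 0, "ry": 0, "rz": 0},
  {"x": 0.2, "y": 0, "z": 13, "rx": 0, "ry": 0, "rz": 0},
  {"x": 0.2, "y": 0, "z": 14.5, "rx": 0, "ry": 0, "rz": 0},
  {"x": 0.2, "y": 0, "z": 15.4, "rx": 0, "ry": 0, "rz": 0},
  {"x": 0.2, "y": 0, "z": 15.4, "rx": 0, "ry": 0, "rz": 0},
], jaw=0, squeeze=20)

```text
clock: 3.05
ee_pos: [0.655, 0.0097, 0.0754]
ee_rot: [-0.001, 0.586, 0.81, -0.0]
contact_force: [0.4, -0.2, -0.1]
grip_width: 0.0425
grasp_force: 0.0
```

Emit:
play_rows([
  {"x": 0, "y": 0, "z": 0, "rx": 0, "ry": 0, "rz": 0},
  {"x": 0, "y": 0, "z": 0, "rx": 0, "ry": 0, "rz": 0},
  {"x": 0, "y": 0, "z": 0, "rx": 0, "ry": 0, "rz": 0},
  {"x": 0, "y": 0, "z": 0, "rx": 0, "ry": 0, "rz": 0},
  {"x": 0, "y": 0, "z": 0, "rx": 0, "ry": 0, "rz": 0},
  {"x": 0, "y": 0, "z": 0, "rx": 0, "ry": 0, "rz": 0},
  {"x": 0, "y": 0, "z": 0, "rx": 0, "ry": 0, "rz": 0},
  {"x": 0, "y": 0, "z": 0, "rx": 0, "ry": 0, "rz": 0},
], jaw=1, squeeze=20)

```text
clock: 3.85
ee_pos: [0.6559, 0.0095, 0.0773]
ee_rot: [0.001, 0.586, 0.81, 0.0]
contact_force: [-1.9, 0.0, 6.9]
grip_width: 0.0136
grasp_force: 23.8
```

```bash
python3 - <<'E'
from h import *
st=state();print(st["ee_pos"],st["clock"],st["grip_width"],st["contact_force"])
# arc about pivot to in-line
piv=np.array([.6372,.0645]); fork=np.array([.6244,-.0547])
a0=np.arctan2(*(st["ee_pos"][:2]-piv)[::-1]); a1=np.arctan2(*(fork-piv)[::-1]); r=np.hypot(*(st["ee_pos"][:2]-piv))
print(a0,a1,r)
for k in range(1,6):
    a=a0+(a1-a0)*k/5
    delta([piv[0]+r*np.cos(a),piv[1]+r*np.sin(a),st["ee_pos"][2]],np.degrees(a)+180,st)
E
```

```text
[0.65592729 0.00948568 0.07728269] 3.85 0.013644176115898831 [-1.9337469   0.03521285  6.86686044]
-1.2426925854145896 -1.6777689662642417 0.05811443075105697
xyz [ 0.02 -0.51 -0.  ] r [0.0012 0.0005 0.078 ]
xyz [ 0.08 -1.01 -0.  ] r [0.0012 0.0005 0.165 ]
xyz [ 0.18 -1.5  -0.  ] r [0.0012 0.0004 0.252 ]
xyz [ 0.33 -1.99 -0.  ] r [0.0013 0.0004 0.339 ]
xyz [ 0.52 -2.45 -0.  ] r [1.300e-03 3.000e-04 4.261e-01]
```

Emit:
play_rows([
  {"x": 0, "y": -0.25, "z": 0, "rx": 0, "ry": 0, "rz": 0.039},
  {"x": 0.02, "y": -0.51, "z": 0, "rx": 0, "ry": 0, "rz": 0.08},
  {"x": 0.05, "y": -0.76, "z": 0, "rx": 0, "ry": 0, "rz": 0.122},
  {"x": 0.08, "y": -1.01, "z": 0, "rx": 0, "ry": 0, "rz": 0.165},
  {"x": 0.13, "y": -1.26, "z": 0, "rx": 0, "ry": 0, "rz": 0.208},
  {"x": 0.18, "y": -1.5, "z": 0, "rx": 0, "ry": 0, "rz": 0.252},
  {"x": 0.25, "y": -1.75, "z": 0, "rx": 0, "ry": 0, "rz": 0.295},
  {"x": 0.33, "y": -1.99, "z": 0, "rx": 0, "ry": 0, "rz": 0.339},
  {"x": 0.42, "y": -2.22, "z": 0, "rx": 0, "ry": 0, "rz": 0.383},
  {"x": 0.52, "y": -2.45, "z": 0, "rx": 0, "ry": 0, "rz": 0.426},
  {"x": 0.52, "y": -2.45, "z": 0, "rx": 0, "ry": 0, "rz": 0.426},
  {"x": 0.52, "y": -2.45, "z": 0, "rx": 0, "ry": 0, "rz": 0.426},
  {"x": 0.52, "y": -2.45, "z": 0, "rx": 0, "ry": 0, "rz": 0.426},
])

```text
clock: 5.15
ee_pos: [0.6312, 0.0068, 0.0773]
ee_rot: [0.001, 0.744, 0.668, 0.001]
contact_force: [-0.2, -0.9, 5.7]
grip_width: 0.0133
grasp_force: 23.7
```

```bash
python3 - <<'E'
from h import *
st=state();print(st["ee_pos"],st["clock"],st["grip_width"],st["contact_force"])
a=st["ee_pos"][:2]-[.6372,.0645]; print(np.arctan2(a[1],a[0]))
E
```

```text
[0.63122651 0.00676074 0.07728839] 5.15 0.013252417173600829 [-0.22943062 -0.94211546  5.72238884]
-1.6738859404627395
```

Emit:
play_rows([
  {"x": 0, "y": 0, "z": 0, "rx": 0, "ry": 0, "rz": 0},
  {"x": 0, "y": 0, "z": 0, "rx": 0, "ry": 0, "rz": 0},
  {"x": 0, "y": 0, "z": 0, "rx": 0, "ry": 0, "rz": 0},
  {"x": 0, "y": 0, "z": 0, "rx": 0, "ry": 0, "rz": 0},
  {"x": 0, "y": 0, "z": -1, "rx": 0, "ry": 0, "rz": 0},
  {"x": 0, "y": 0, "z": -3, "rx": 0, "ry": 0, "rz": 0},
  {"x": 0, "y": 0, "z": -6, "rx": 0, "ry": 0, "rz": 0},
  {"x": -1, "y": 0, "z": -9, "rx": 0, "ry": 0, "rz": 0},
  {"x": -2, "y": 0, "z": -12, "rx": 0, "ry": 0, "rz": 0},
  {"x": -3, "y": 0, "z": -12, "rx": 0, "ry": 0, "rz": 0},
  {"x": -3, "y": 0, "z": -12, "rx": 0, "ry": 0, "rz": 0},
  {"x": -3, "y": 0, "z": -12, "rx": 0, "ry": 0, "rz": 0},
], jaw=0)

```text
clock: 6.35
ee_pos: [0.6269, -0.0229, 0.1954]
ee_rot: [-0.001, 0.744, 0.668, -0.0]
contact_force: [-0.7, 0.4, 0.7]
grip_width: 0.0427
grasp_force: 0.0
```

```bash
python3 - <<'E'
from h import *
c,a=snap("wrist","w3"); st=state();print(st["ee_pos"],st["clock"],st["grip_width"],st["contact_force"])
f=np.array([.6244,-.0547,.111]);u,v=proj(c,f);print(u,v)
x,y=int(max(0,u-75)),int(max(0,v-120)); print(x,y)
cv2.imwrite("pics/w3c.png",cv2.resize(a[y:y+150,x:x+150],(600,600),interpolation=cv2.INTER_CUBIC))
E
```

```text
[ 0.62684977 -0.02262398  0.19519548] 6.4 0.04226236937954743 [ 0.12652211  0.10021376 -0.11985594]
252.64978051206106 242.26529640944597
177 122
```

View pics/w3c.png

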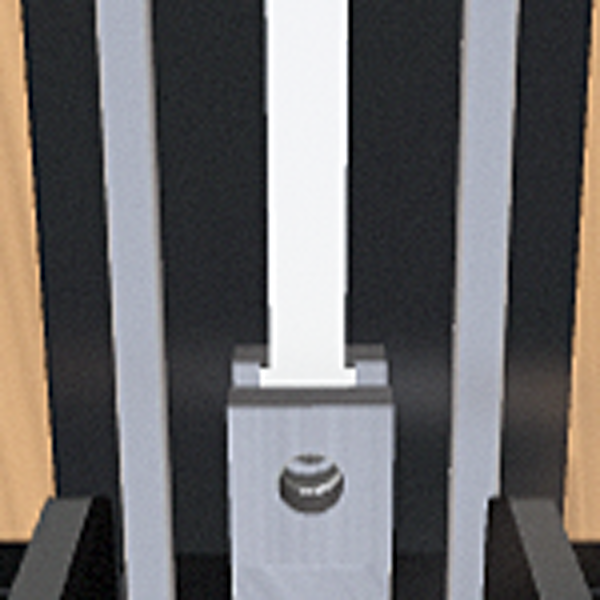

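The hole's rim centre is at crop (312,483). Neck edges are at 268/349 on row 200 and 270/347 on row 350, so the link is nearly in line. Next I'll check its lateral offset.

```bash
python3 - <<'E'
from h import *
c,a=load("w3")
g=lambda u,v,z: atz(c,(u+.5)/4-.5+177,(v+.5)/4-.5+122,z)
h=g(312,483,.111); fe=[g(x,410,.111) for x in(229,393)]
n1=(g(266,100,.099)+g(350,100,.099))/2; n2=(g(269.5,350,.099)+g(347,350,.099))/2
print("hole",h,"forkmid",(fe[0]+fe[1])/2,"n1",n1,"n2",n2)
# extrapolate neck line to the hole y
for p in(np.array([.6372,.0645]),n1[:2]):
    d=n2[:2]-p; t=(h[1]-p[1])/d[1]; print("eye-x minus hole-x mm",1e3*(p[0]+t*d[0]-h[0]))
m=(fe[0]+fe[1])/2; print("dist",np.hypot(*(h[:2]-[.6372,.0645])))
delta([.4129,-.1683,.195],96.2)
E
```

```text
hole [ 0.62583094 -0.05494188  0.111     ] forkmid [ 0.62715487 -0.04053031  0.111     ] n1 [0.63233885 0.01323622 0.099     ] n2 [ 0.62746286 -0.03346038  0.099     ]
eye-x minus hole-x mm -0.5033117435276901
eye-x minus hole-x mm -0.6111434313693653
dist 0.1199817369036261
xyz [-16.77 -19.72   0.06] r [-0.0019 -0.0004 -0.2152]
```

Emit:
play_rows([
  {"x": -16.8, "y": -19.7, "z": 0, "rx": 0, "ry": 0, "rz": -0.215},
  {"x": -16.8, "y": -19.7, "z": 0, "rx": 0, "ry": 0, "rz": -0.215},
  {"x": -16.8, "y": -19.7, "z": 0, "rx": 0, "ry": 0, "rz": -0.215},
  {"x": -16.8, "y": -19.7, "z": 0, "rx": 0, "ry": 0, "rz": -0.215},
  {"x": -16.8, "y": -19.7, "z": 0, "rx": 0, "ry": 0, "rz": -0.215},
  {"x": -16.8, "y": -19.7, "z": 0, "rx": 0, "ry": 0, "rz": -0.215},
  {"x": -16.8, "y": -19.7, "z": 0, "rx": 0, "ry": 0, "rz": -0.215},
  {"x": -16.8, "y": -19.7, "z": 0, "rx": 0, "ry": 0, "rz": -0.215},
  {"x": -16.8, "y": -19.7, "z": 0, "rx": 0, "ry": 0, "rz": -0.215},
  {"x": -16.8, "y": -19.7, "z": 0, "rx": 0, "ry": 0, "rz": -0.215},
])

```text
clock: 7.4
ee_pos: [0.4143, -0.1683, 0.1961]
ee_rot: [-0.0, 0.667, 0.745, 0.0]
contact_force: [-0.0, -0.1, 0.6]
grip_width: 0.0426
grasp_force: 0.0
```

```bash
python3 - <<'E'
from h import *
c,a=snap("wrist","w4"); st=state();print(st["ee_pos"],st["clock"])
hsv=cv2.cvtColor(a,cv2.COLOR_BGR2HSV); m=cv2.inRange(hsv,(100,120,60),(130,255,255))
n,l,s,ce=cv2.connectedComponentsWithStats(m); print([(s[i],ce[i]) for i in range(1,n) if s[i][4]>100])
u,v=proj(c,[.4129,-.1683,.101]);print(u,v)
x,y=int(u-75),int(min(v-75,234))
cv2.imwrite("pics/w4c.png",cv2.resize(a[y:y+150,x:x+150],(600,600),interpolation=cv2.INTER_CUBIC));print(x,y)
E
```

```text
[ 0.41414672 -0.16840975  0.19605917] 7.45
[(array([235, 173,  29,  39, 795], dtype=int32), array([249.13962264, 192.58616352]))]
249.47798107438965 196.1270324164448
174 121
```

View pics/w4c.png

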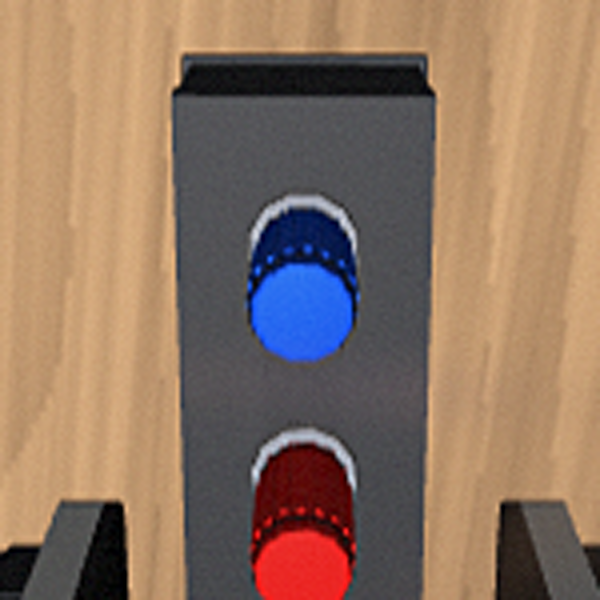

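The blue pin's top disc is centred at crop (302,311), with the red pin behind it at (302,570).

```bash
python3 - <<'E'
from h import *
c,a=load("w4")
p=atz(c,302.5/4-.5+174,311.5/4-.5+121,.101);print(p)
delta([p[0],p[1],.063],96.2)
E
```

```text
[ 0.41282976 -0.17005838  0.101     ]
xyz [-0.15 -0.14 13.31] r [-0.0003 -0.0003  0.0011]
```

Emit:
play_rows([
  {"x": -0.15, "y": -0.15, "z": 2, "rx": 0, "ry": 0, "rz": 0},
  {"x": -0.15, "y": -0.15, "z": 5, "rx": 0, "ry": 0, "rz": 0},
  {"x": -0.15, "y": -0.15, "z": 8, "rx": 0, "ry": 0, "rz": 0},
  {"x": -0.15, "y": -0.15, "z": 11, "rx": 0, "ry": 0, "rz": 0},
  {"x": -0.15, "y": -0.15, "z": 12.5, "rx": 0, "ry": 0, "rz": 0},
  {"x": -0.15, "y": -0.15, "z": 13.3, "rx": 0, "ry": 0, "rz": 0},
  {"x": -0.15, "y": -0.15, "z": 13.3, "rx": 0, "ry": 0, "rz": 0},
  {"x": -0.15, "y": -0.15, "z": 13.3, "rx": 0, "ry": 0, "rz": 0},
])

```text
clock: 8.25
ee_pos: [0.4128, -0.1707, 0.0639]
ee_rot: [0.0, 0.668, 0.744, 0.0]
contact_force: [0.5, 0.4, 1.1]
grip_width: 0.0425
grasp_force: 0.0
```

Emit:
play_rows([
  {"x": 0, "y": 0, "z": 0, "rx": 0, "ry": 0, "rz": 0},
  {"x": 0, "y": 0, "z": 0, "rx": 0, "ry": 0, "rz": 0},
  {"x": 0, "y": 0, "z": 0, "rx": 0, "ry": 0, "rz": 0},
  {"x": 0, "y": 0, "z": 0, "rx": 0, "ry": 0, "rz": 0},
  {"x": 0, "y": 0, "z": 0, "rx": 0, "ry": 0, "rz": 0},
  {"x": 0, "y": 0, "z": 0, "rx": 0, "ry": 0, "rz": 0},
  {"x": 0, "y": 0, "z": 0, "rx": 0, "ry": 0, "rz": 0},
], jaw=1, squeeze=50)

```text
clock: 8.95
ee_pos: [0.4128, -0.1709, 0.0642]
ee_rot: [0.001, 0.668, 0.744, 0.0]
contact_force: [-1.2, 1.1, 5.0]
grip_width: 0.0189
grasp_force: 48.6
```

```bash
python3 - <<'E'
from h import *
st=state();print(st["ee_pos"],st["contact_force"],st["moment"],st["grip_width"])
E
```

```text
[ 0.41278218 -0.17087139  0.06416872] [-1.15354204  1.09925563  5.03526324] [ 0.16916645  0.13765515 -0.02831689] 0.01892502506513633
```

Emit:
play_rows([
  {"x": 0, "y": 0, "z": -1, "rx": 0, "ry": 0, "rz": 0},
  {"x": 0, "y": 0, "z": -3, "rx": 0, "ry": 0, "rz": 0},
  {"x": 0, "y": 0, "z": -6, "rx": 0, "ry": 0, "rz": 0},
  {"x": 0, "y": 0, "z": -9, "rx": 0, "ry": 0, "rz": 0},
  {"x": 0, "y": 0, "z": -12, "rx": 0, "ry": 0, "rz": 0},
  {"x": 0, "y": 0, "z": -15, "rx": 0, "ry": 0, "rz": 0},
  {"x": 0, "y": 0, "z": -15, "rx": 0, "ry": 0, "rz": 0},
  {"x": 0, "y": 0, "z": -15, "rx": 0, "ry": 0, "rz": 0},
])

```text
clock: 9.75
ee_pos: [0.4122, -0.1706, 0.2141]
ee_rot: [0.001, 0.668, 0.744, 0.0]
contact_force: [0.6, 0.5, -1.2]
grip_width: 0.0189
grasp_force: 48.8
```

```bash
python3 - <<'E'
from h import *
st=state();print(st["ee_pos"],st["contact_force"],st["grip_width"])
delta([.6258,-.0553,.180],96.2)
E
```

```text
[ 0.41224547 -0.17063445  0.21406186] [ 0.64969178  0.52154376 -1.23222273] 0.018891128636614934
xyz [ 9.17 22.47  3.43] r [ 0.0014  0.0009 -0.0002]
```

Emit:
play_rows([
  {"x": 1.5, "y": 3.7, "z": 0, "rx": 0, "ry": 0, "rz": 0},
  {"x": 3.1, "y": 7.5, "z": 0, "rx": 0, "ry": 0, "rz": 0},
  {"x": 4.6, "y": 11.2, "z": 0, "rx": 0, "ry": 0, "rz": 0},
  {"x": 6.1, "y": 15, "z": 0, "rx": 0, "ry": 0, "rz": 0},
  {"x": 7.6, "y": 18.7, "z": 0, "rx": 0, "ry": 0, "rz": 0},
  {"x": 8.6, "y": 21.2, "z": 0, "rx": 0, "ry": 0, "rz": 0},
  {"x": 9.2, "y": 22.5, "z": 0, "rx": 0, "ry": 0, "rz": 0},
  {"x": 9.2, "y": 22.5, "z": 1.5, "rx": 0, "ry": 0, "rz": 0},
  {"x": 9.2, "y": 22.5, "z": 3, "rx": 0, "ry": 0, "rz": 0},
  {"x": 9.2, "y": 22.5, "z": 3.4, "rx": 0, "ry": 0, "rz": 0},
  {"x": 9.2, "y": 22.5, "z": 3.4, "rx": 0, "ry": 0, "rz": 0},
  {"x": 9.2, "y": 22.5, "z": 3.4, "rx": 0, "ry": 0, "rz": 0},
])

```text
clock: 10.95
ee_pos: [0.6258, -0.0553, 0.1795]
ee_rot: [0.0, 0.668, 0.744, 0.0]
contact_force: [0.6, -0.6, -0.2]
grip_width: 0.0187
grasp_force: 49.0
```

```bash
python3 - <<'E'
from h import *
st=state();print(st["ee_pos"],st["contact_force"],st["grip_width"])
delta([.6258,-.0553,.180],96.2)
t=[]
for n,z in(("wrist",5),("side",6)):
    c,a=snap(n,n+"5"); u,v=proj(c,[.6258,-.0549,.115]); w=40 if n=="side" else 60
    x,y=int(u-w),int(v-w); print(n,x,y,400/(2*w)); t.append(cv2.resize(a[y:y+2*w,x:x+2*w],(400,400),interpolation=cv2.INTER_CUBIC))
cv2.imwrite("pics/i5.png",np.hstack(t))
E
```

```text
[ 0.62578823 -0.05533438  0.17953752] [ 0.59549745 -0.5540566  -0.23522332] 0.018703864842136594
xyz [ 0.    0.   -0.05] r [ 0.0001  0.0001 -0.0008]
wrist 191 150 3.3333333333333335
side 185 136 5.0
```

View pics/i5.png

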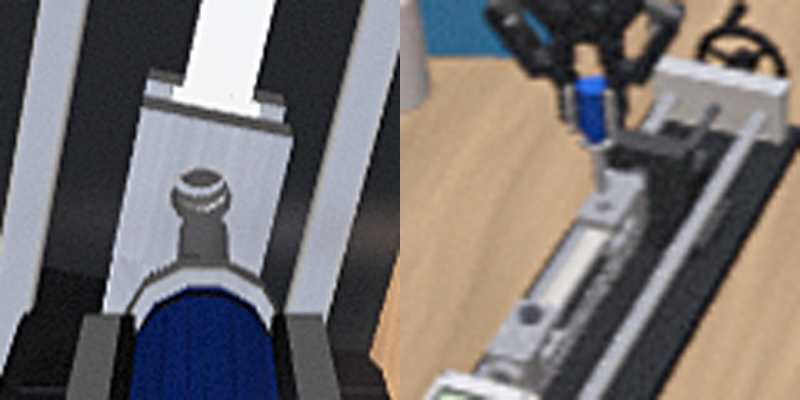

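The wrist crop (left) shows the shank centred near (204,235), its tip just in front of the hole, whose rim spans about 171–230 (centre x≈201). The side crop (right) shows the pin upright over the fork. I'll check this against the model projection.

```bash
python3 - <<'E'
from h import *
for n,x,y,k in(("wrist",191,150,10/3),("side",185,136,5)):
    c,a=load(n+"5")
    for nm,p in dict(hole=(.6258,-.0549,.111),tip=(.6258,-.0549,.1223),taper=(.6258,-.0549,.1303),collar=(.6258,-.0549,.1673)).items():
        u,v=proj(c,p); print(n,nm,round((u+.5-x)*k-.5),round((v+.5-y)*k-.5))
c,a=load("wrist5"); cv2.imwrite("pics/w5d.png",cv2.resize(a[190:240,225:280],(770,700)[:2] and (660,600),interpolation=cv2.INTER_CUBIC))
E
```

```text
wrist hole 203 195
wrist tip 203 216
wrist taper 203 232
wrist collar 203 325
side hole 203 208
side tip 202 195
side taper 201 186
side collar 197 144
```

View pics/w5d.png

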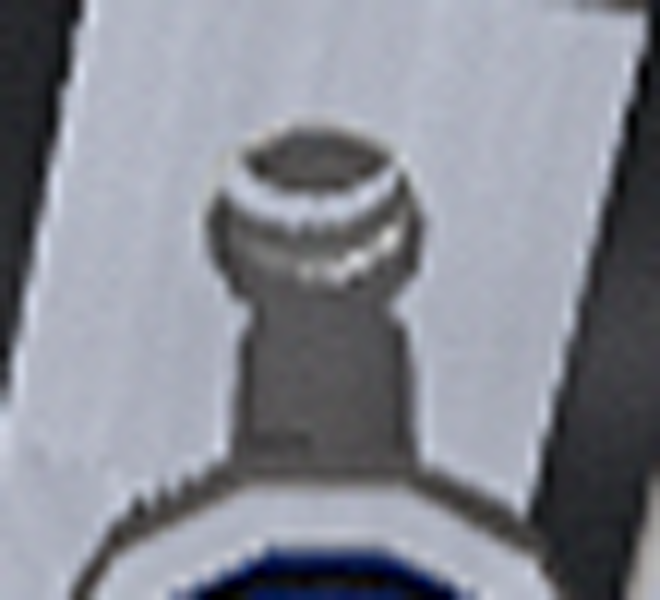

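The shank is about 0.5 mm to the image right of the hole centre, so I'll shift by y −0.05 cm and descend partway.

Emit:
play_rows([
  {"x": 0, "y": -0.05, "z": 0.3, "rx": 0, "ry": 0, "rz": 0},
  {"x": 0, "y": -0.05, "z": 0.7, "rx": 0, "ry": 0, "rz": 0},
  {"x": 0, "y": -0.05, "z": 1.1, "rx": 0, "ry": 0, "rz": 0},
  {"x": 0, "y": -0.05, "z": 1.5, "rx": 0, "ry": 0, "rz": 0},
  {"x": 0, "y": -0.05, "z": 1.9, "rx": 0, "ry": 0, "rz": 0},
  {"x": 0, "y": -0.05, "z": 2.3, "rx": 0, "ry": 0, "rz": 0},
  {"x": 0, "y": -0.05, "z": 2.3, "rx": 0, "ry": 0, "rz": 0},
])

```text
clock: 11.75
ee_pos: [0.6252, -0.0549, 0.1555]
ee_rot: [-0.0, 0.668, 0.744, -0.0]
contact_force: [-0.5, -0.5, -1.2]
grip_width: 0.0187
grasp_force: 49.0
```

Emit:
play_rows([
  {"x": 0, "y": 0, "z": 0.4, "rx": 0, "ry": 0, "rz": 0},
  {"x": 0, "y": 0, "z": 0.8, "rx": 0, "ry": 0, "rz": 0},
  {"x": 0, "y": 0, "z": 1.2, "rx": 0, "ry": 0, "rz": 0},
  {"x": 0, "y": 0, "z": 1.6, "rx": 0, "ry": 0, "rz": 0},
  {"x": 0, "y": 0, "z": 2.0, "rx": 0, "ry": 0, "rz": 0},
  {"x": 0, "y": 0, "z": 2.4, "rx": 0, "ry": 0, "rz": 0},
  {"x": 0, "y": 0, "z": 2.8, "rx": 0, "ry": 0, "rz": 0},
  {"x": 0, "y": 0, "z": 2.8, "rx": 0, "ry": 0, "rz": 0},
])

```text
clock: 12.55
ee_pos: [0.6252, -0.055, 0.1276]
ee_rot: [-0.0, 0.668, 0.744, -0.0]
contact_force: [0.3, 0.6, -1.1]
grip_width: 0.0192
grasp_force: 49.0
```

No contact so far. I'll seat the last ~4 mm gently.

Emit:
play_rows([
  {"x": 0, "y": 0, "z": 0.2, "rx": 0, "ry": 0, "rz": 0},
  {"x": 0, "y": 0, "z": 0.3, "rx": 0, "ry": 0, "rz": 0},
  {"x": 0, "y": 0, "z": 0.4, "rx": 0, "ry": 0, "rz": 0},
  {"x": 0, "y": 0, "z": 0.45, "rx": 0, "ry": 0, "rz": 0},
  {"x": 0, "y": 0, "z": 0.45, "rx": 0, "ry": 0, "rz": 0},
])

```text
clock: 13.05
ee_pos: [0.6255, -0.055, 0.1238]
ee_rot: [0.0, 0.668, 0.744, -0.0]
contact_force: [0.5, -0.3, -0.6]
grip_width: 0.019
grasp_force: 49.0
```

Emit:
play_rows([
  {"x": 0, "y": 0, "z": 0.05, "rx": 0, "ry": 0, "rz": 0},
  {"x": 0, "y": 0, "z": 0.1, "rx": 0, "ry": 0, "rz": 0},
  {"x": 0, "y": 0, "z": 0.1, "rx": 0, "ry": 0, "rz": 0},
])

```text
clock: 13.35
ee_pos: [0.6256, -0.055, 0.1232]
ee_rot: [0.0, 0.668, 0.744, 0.0]
contact_force: [-1.9, 0.1, 4.4]
grip_width: 0.0184
grasp_force: 49.3
```

Emit:
play_rows([
  {"x": 0, "y": 0, "z": 0.05, "rx": 0, "ry": 0, "rz": 0},
  {"x": 0, "y": 0, "z": 0.05, "rx": 0, "ry": 0, "rz": 0},
])

```text
clock: 13.55
ee_pos: [0.6256, -0.055, 0.1232]
ee_rot: [0.0, 0.668, 0.744, 0.0]
contact_force: [-3.2, 1.2, 9.1]
grip_width: 0.0184
grasp_force: 49.8
```

Emit:
play_rows([
  {"x": 0, "y": 0, "z": 0, "rx": 0, "ry": 0, "rz": 0},
  {"x": 0, "y": 0, "z": 0, "rx": 0, "ry": 0, "rz": 0},
  {"x": 0, "y": 0, "z": 0, "rx": 0, "ry": 0, "rz": 0},
  {"x": 0, "y": 0, "z": 0, "rx": 0, "ry": 0, "rz": 0},
  {"x": 0, "y": 0, "z": 0, "rx": 0, "ry": 0, "rz": 0},
  {"x": 0, "y": 0, "z": -1, "rx": 0, "ry": 0, "rz": 0},
  {"x": 0, "y": 0, "z": -3, "rx": 0, "ry": 0, "rz": 0},
  {"x": 0, "y": 0, "z": -6, "rx": 0, "ry": 0, "rz": 0},
  {"x": 0, "y": 0, "z": -10, "rx": 0, "ry": 0, "rz": 0},
  {"x": -3, "y": 0, "z": -10, "rx": 0, "ry": 0, "rz": 0},
  {"x": -3, "y": 0, "z": -10, "rx": 0, "ry": 0, "rz": 0},
  {"x": -3, "y": 0, "z": -10, "rx": 0, "ry": 0, "rz": 0},
], jaw=0)

```text
clock: 14.75
ee_pos: [0.6286, -0.0851, 0.2226]
ee_rot: [-0.0, 0.668, 0.744, 0.0]
contact_force: [-0.3, 0.3, 0.1]
grip_width: 0.0429
grasp_force: 0.0
```

```bash
python3 - <<'E'
from h import *
st=state();print(st["ee_pos"],st["contact_force"],st["grip_width"])
t=[]
for n in("wrist","side"):
    c,a=snap(n,n+"6"); u,v=proj(c,[.6258,-.0549,.115]); w=40 if n=="side" else 60
    x,y=int(u-w),int(v-w); print(n,x,y,[[round(float(q)) for q in ((np.array(proj(c,[.6258,-.0549,z]))+.5-[x,y])*200/w)] for z in(.111,.116,.138,.160)])
    t.append(cv2.resize(a[y:y+2*w,x:x+2*w],(400,400),interpolation=cv2.INTER_CUBIC))
cv2.imwrite("pics/i6.png",np.hstack(t))
E
```

```text
[ 0.62856773 -0.08508826  0.22256024] [-0.32066887  0.26606978  0.12136948] 0.042905392277423494
wrist 192 92 [[202, 199], [202, 203], [202, 224], [202, 249]]
side 185 136 [[204, 208], [203, 203], [201, 178], [198, 153]]
```

View pics/i6.png

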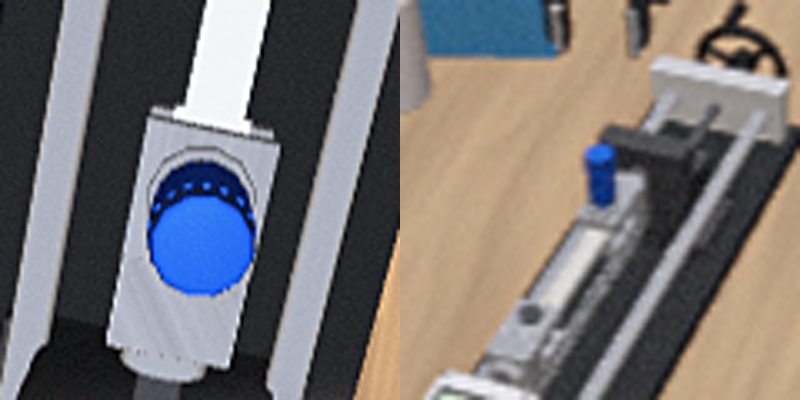

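The pin is seated upright with its collar flat on the fork: its top is at (201,246), against (202,249) expected for a fully home pin. The link runs into the slot and the gripper is clear.

```bash
python3 -c "
from h import *
print(sign_off())"
```

```text
the job is handed in; nothing more can be done
None
```

The link is swung into the open fork, and the blue-grip pin is pushed through the fork and the link's eye with its collar flat on top. The pin is released, nothing else on the bench was disturbed, and the job was handed in at about 15 s.

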